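Shut and bolt the crucible cooling box

TASK

The crucibles are cooling: push the raised half of the cooling box's lid right down shut, then push the barrel bolt all the way home by its upright handle, through the keeper, and push the handle over sideways into the slot's short leg until it lies right down. Nothing is to be picked up: do not swing the lid up, and do not shift anything else on the bench or on the box.

Things in the scene. Friction and masses are not known exactly. Their poses are not given: they have to be found in the camera images.
- coolbox: Grey sheet-steel cooling box, fixed to the bench, 220 x 320 x 110 mm (x, y, z). Origin at the centre of its underside, on the bench; z up. Its flat top, 110 mm up, is in two halves that meet in a seam at y = 0: y > 0 is a fixed deck, y < 0 the hinged lid leaf. A steel barrel bolt lies on the deck along y above x = 0; it shoots towards -y.
- slot_corner (a point): Corner of the barrel's L-shaped slot, on the bolt's axis, 17 mm above the deck, at box x = 0, y = +33 mm. The barrel is a tube 28 mm in diameter, y = +110 to +12 mm, its top 31 mm above the deck, its base plate 52 mm wide. The slot's long leg, 10 mm wide, runs along the barrel's top from y = +93 mm to this corner; the short leg goes round the barrel's +x side from here.
- leaf (a joint): Angle of the lid leaf in rad: 0 is shut, flush with the deck (end of travel); grows as its free edge rises. Steel sheet 4 mm thick, 220 x 158 mm, hinged along the box's -y edge (y = -160 mm, 110 mm up), free edge at the seam. Stiff hinge: it stays where it is left; a press of 1 to 4 N near the free edge lowers it.
- leaf_mid (a point): Point on the leaf's upper face, half-way along x, 45 mm from its free edge, 115 mm from its hinge line; leaf shut: box x = 0, y = -45 mm, 110 mm up. Between it and the free edge stands the keeper, a steel staple that the bolt enters, 33 mm high and 52 mm wide (x), at box y = -12 to -28 mm. A bolt that sticks out past the seam stops the leaf from shutting.
- bolt (a joint): Travel of the bolt in m along the box's -y: 0 is drawn fully back, 0.055 is fully home (end stop; its tip is then 31 mm past the seam, through the keeper). About 2 N of friction; it stays where it is left. At the start its tip is at least 4 mm short of the seam.
- handle (a joint): Angle of the bolt's handle in rad about the bolt's axis: 0 is upright, 1.40 is folded right over towards the box's +x side (end stop, handle nearly level). The slot lets it fold only with the bolt within about 2 mm of fully home; folded, it locks the bolt. About 0.035 N m of friction (some 1 N at the knob); stays where it is left.
- knob (a point): Centre of the steel ball knob, 18 mm in diameter, at the end of the handle, which is an 8 mm steel pin; 46 mm from the bolt's axis. Handle upright: box x = 0, y = +88 mm minus the bolt travel, 63 mm above the deck. Folded: box x = +45 mm, 25 mm above the deck.
- crucible_lidded: Small white lidded porcelain crucible standing on the fixed deck of the box at its -x, +y corner, 46 mm in diameter, 51 mm tall; origin at the centre of its foot. Leave it alone.
- crucible_open: White open porcelain crucible, 52 mm in diameter, 42 mm tall, on the bench; origin at the centre of its foot. Leave it alone.
- amber_bottle: Amber glass bottle with a black cap, 60 mm in diameter, 125 mm tall, on the bench; origin at the centre of its foot. Leave it alone.
- dish: Flat white porcelain dish, 80 mm in diameter, 18 mm tall, on the bench; origin at the centre of its foot. Leave it alone.
- tongs: Steel crucible tongs, 220 mm long, 66 mm wide, 10 mm tall, lying on the bench in front of the box (robot side); origin under the rivet. Leave them alone.
- timer: White bench timer, 58 x 66 x 18 mm, lying on the bench; origin under its centre. Leave it alone.
- mortar: White porcelain mortar, 100 mm in diameter, 55 mm tall, on the bench; origin at the centre of its foot. Leave it alone.

How it is judged (in metres and radians):
On the way, in this order (a step that is already met when the one before it is completed fails the run):
1. the lid leaf is pushed shut (value of joint leaf below 0.035 rad), for 0.1 s.
2. the bolt is pushed home through the keeper with the lid shut (value of joint bolt above 0.051 m and value of joint leaf below 0.035 rad), for 0.05 s.
3. the handle is pushed over into the short leg (value of joint handle above 1.25 rad and value of joint bolt above 0.051 m), for 0.1 s.
At the end, for the whole second after the job is handed in: The leaf is shut to within 0.035 rad (5 mm at its edge), the bolt is within 4 mm of fully home, and its handle is folded to at least 1.25 of its 1.40 rad (all of step 3 and value of joint leaf below 0.035 rad); the robot touches nothing.
It fails at once if the lid is swung up, wider open than it can start (value of joint leaf above 0.62 rad).
It fails at once if something else on the bench or box is shifted or lifted by more than 20 mm (distance of any of crucible_lidded, crucible_open, amber_bottle, dish, tongs, timer, mortar from where it was at the start of the episode above 0.02 m).
It also fails if it takes over 48 s, if anything falls off the work surface, if the arm or the gripper's body presses on something with over 40 N, if the wrist force passes 120 N, or if a joint passes its speed limit or range.

ROBOT

A 6-joint arm with a two-finger parallel gripper is mounted at the origin on the work surface. World frame = base frame: x ahead of the robot, y to its left, z up, the work surface at z = 0. Lengths are in mm, angles in degrees, forces in N, time in s.
With the tool pointing down it reaches from about 300 to 775 mm from the base axis. Payload 14.6 kg.
Tool frame: the origin (TCP) lies at the very end of the fingers, on their centre line; the grasp point (between the pads) lies behind it (manip.pinch_z is the x of the grasp point in the tool frame, in mm); x points along the fingers, y is the direction in which the jaws open and shut, and the axes are right-handed (so a half turn about x gives the same grasp; the last joint's range is limited). The gripper opens to 85 mm and grips with 20 to 120 N. Pads are 22 mm wide; open, the fingers measure 114 mm over their backs; the gripper's body (76 mm by 85 mm) begins 54 mm behind the grasp point. The pads swing forward as they close: fully open they stand 13 mm farther back than shut.
Start: joints at [63.736, 17.183, 87.147, -0, 75.671, -3.816], TCP at [210.016, 508.314, 231.281] pointing down, gripper open.
Joint ranges: [-173.82, 173.82], [-45.26, 126.66], [13.44, 144.39], [-59.66, 239.66], [0, 175.72], [-146.38, 146.38]. Speed limits (degrees/s): [127.2, 127.2, 147.25, 180, 180, 180].

INTERFACE

Orientations are given as a 3x3 rotation matrix whose columns are the frame's x, y, z axes.
In Python, from rig import manip gives the robot as it stands.
- The arm moves only by the tool arm_command, never from a script. Its argument "deltas" is a list of rows, each an object of numbers: "dx", "dy", "dz": the shift along the world's x, y, z in mm; "twist": the turn about the world's z in rad. In form: [{"dx": .., "dy": .., "dz": .., "twist": ..}, ...]. A call has 1 to 20 rows; each row shifts and turns the pose as measured when the row begins; what a row does not reach is not made up. A row lasts 1/10 s, in which the tool goes at most 50 mm and 8.59 degrees, less where a joint would pass 70% of its speed; a pose out of reach is approached as far as the arm can. A call is refused whole if a number of a shift passes 50 or a number of a turn 0.15, either way. A call with a gripper value outside its range is refused whole. "gripper" is the finger opening in mm, from 0 to 85.4, set as the call begins (left out, the last holds). The fingers move at their own pace and stop on an object; "grip_force" is the grip in N (left out, the last holds). Time passes only in rows, so rows that do not move let the fingers close. It gives the time, the measured TCP pose, the force and the opening at its end, in the units of the state.
- manip.observe(): the state, without advancing time (a new reading comes with each control period).
- manip.camera(name): name is "side" or "top" or "wrist"; returns a dict with "image" (384x512x3 uint8, red, green, blue), "depth" (384x512 float32, mm along the optical axis (not along the pixel's ray), 0 where there is no reading), "fx", "fy", "cx", "cy" (pixels), "extrinsics" (4x4, takes a point from camera to world coordinates). Camera axes: x right, y down, z forward; pixel columns grow to the right and rows downward; lengths in mm; the calibration is good to about 2 mm. The wrist camera is an equidistant fisheye: a pixel r from the principal point sees the ray r / f radians off the axis. A picture is of the moment at which its call begins.
- manip.sign_off(): hands the job in, once; it reports no verdict.
Trained networks look in a picture, given as the dict that the camera call returned (one of the last four; its "shot" number tells which), for a name from the list of things; names that differ only in an ending like _2 or _b are one class to them, and where a whole thing is asked for, a point or a joint stands for the part that bears it (a point fixed in the world has none). Each returns a list of dicts, best first, with "confidence" (0 to 1); they miss things now and then, are a little off and sometimes report something else, mostly with a low value. They report only what shows in the picture. A call takes as long as a camera call.
- manip.masks_of(picture, label): "pixels" (384x512 bool, what is visible of it) and "extent" ([left, top, width, height] in pixels, round what is visible of it).
- manip.landmark_of(picture, label): "point" ([column, row] in pixels: a listed point, or the origin of a listed thing).
The state is a dict: "time": time; "q": joint angles; "joint_velocities": joint speeds; "joint_torque": joint torques, N m; "tool_pos": TCP position; "tcp_rot": TCP orientation; "ft_force": force on the tool from outside, world axes, zero at the start; "ft_torque": the same for the moment, N m; "width": finger opening in mm.
Only numpy, scipy, OpenCV 4.12 (cv2) and the standard library are available. Lean on these libraries where they do the work, as an engineer would, in place of code of your own. Each camera call takes 0.05 s, during which the arm holds its last target.

## Working session

There is one attempt and no reset: what is moved stays moved. The work goes in short steps, Python scripts to look and compute and a tool call to move; the robot and the scene stay as the last step left them, time stands still between calls to the robot, and variables do not carry over. Pictures are saved under pics/ and viewed, and the job is handed in when it is done.

Besides the shell and the picture viewer there is one more tool, called by a JSON object that holds its "op" and its "data". arm_command: Moves the arm, as the interface text tells. Its arguments: {"type":"object","properties":{"deltas":{"type":"array","items":{"type":"object","properties":{"dx":{"type":"number"},"dy":{"type":"number"},"dz":{"type":"number"},"twist":{"type":"number"}}}},"gripper":{"type":"number"},"grip_force":{"type":"number"}},"required":["deltas"]}

```bash
ls; mkdir -p pics; cat > h.py <<'E'
import numpy as np,cv2
from rig import manip
def snap(n,f):
    p=manip.camera(n); cv2.imwrite('pics/'+f,p['image'][:,:,::-1]); return p
def px2w(p,u,v,w=1):
    u0,v0=int(round(u)),int(round(v))
    d=p['depth'][max(0,v0-w):v0+w+1,max(0,u0-w):u0+w+1]; d=d[d>0]
    if len(d)==0: return None
    z=np.median(d); E=np.array(p['extrinsics'])
    c=np.array([(u-p['cx'])/p['fx']*z,(v-p['cy'])/p['fy']*z,z,1]); return (E@c)[:3]
def cloud(p,m=None):
    d=p['depth']; v,u=np.nonzero((d>0) if m is None else (m&(d>0))); z=d[v,u]
    c=np.stack([(u-p['cx'])/p['fx']*z,(v-p['cy'])/p['fy']*z,z,np.ones_like(z)]); return (np.array(p['extrinsics'])@c)[:3].T,u,v
E
python3 - <<'E'
from h import *
np.set_printoptions(precision=1,suppress=True)
s=manip.observe(); print(s['time'],s['tool_pos'],s['tcp_rot'],manip.pinch_z)
for n in('top','side'):
    p=snap(n,n+'0.png')
    print(n,np.array(p['extrinsics']))
    for l in('slot_corner','leaf_mid','knob','coolbox','crucible_lidded','amber_bottle','crucible_open','mortar','dish','tongs','timer'):
        r=manip.landmark_of(p,l)
        for q in r[:1]: print(l,q['confidence'],np.array(q['point']),px2w(p,*q['point']))
print(manip.observe()['time'])
E
```

```text
pics
0.0 [209.9 508.1 230.7] [[-0.   0.4  0.9]
 [-0.   0.9 -0.4]
 [-1.  -0.  -0. ]] -18.700000000000003
top [[  -0.    -1.     0.1  364.2]
 [  -1.    -0.    -0.    39.7]
 [   0.    -0.1   -1.  1571.6]
 [   0.     0.     0.     1. ]]
slot_corner 0.57 [255.3 182.2] [566.9  15.4 132.4]
leaf_mid 0.94 [276.  187.8] [537.4 -60.9 192.7]
coolbox 0.85 [264.4 190.4] [546.9 -24.2  29.2]
crucible_lidded 0.55 [226.1 189.7] [534.4 127.4 156.8]
amber_bottle 0.63 [318.4 203.6] [ 486.8 -238.1   88.3]
crucible_open 0.63 [199.5 191.9] [543.3 248.9   4.4]
mortar 0.79 [379.5 225.7] [ 400.2 -509.6    6.9]
dish 0.5 [217.5 154.4] [705.2 175.    2.8]
tongs 0.62 [235.8 227. ] [395.8  95.3  -2.8]
timer 0.56 [133.  217.6] [434.7 519.7  16.8]
side [[  -1.    -0.2    0.2  288. ]
 [  -0.3    0.7   -0.6  883.2]
 [   0.    -0.6   -0.8 1220.8]
 [   0.     0.     0.     1. ]]
slot_corner 0.77 [253.3 188.3] [564.    6.2 136.2]
leaf_mid 0.95 [266.3 171.4] [533.2 -44.9 182.9]
knob 0.6 [239.8 190.4] [614.2   8.8 108.2]
coolbox 0.7 [324.2 133.4] [ 392.9 -466.7   43.9]
crucible_lidded 0.5 [251.4 218.8] [525.3 143.9 149.2]
amber_bottle 0.81 [286.2 170.7] [ 477.2 -121.9  127.4]
crucible_open 0.67 [233.8 258.4] [559.9 228.6  12.3]
mortar 0.57 [325.7 136. ] [ 385.  -476.8   22.3]
dish 0.68 [202.9 230.6] [706.8 153.5   8.4]
tongs 0.65 [290.8 238.2] [395.1  81.1   5.7]
timer 0.61 [241.3 352.1] [430.  520.4  18.3]
1.2
```

View images.

```bash
python3 - <<'E'
import cv2
a=cv2.imread('pics/top0.png')[120:280,170:370];b=cv2.imread('pics/side0.png')[100:290,170:370]
cv2.imwrite('pics/a.png',cv2.resize(a,None,fx=3.7,fy=3.7,interpolation=2));cv2.imwrite('pics/b.png',cv2.resize(b,None,fx=3.1,fy=3.1,interpolation=2))
E
```

```text
(no output)
```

View pics/a.png

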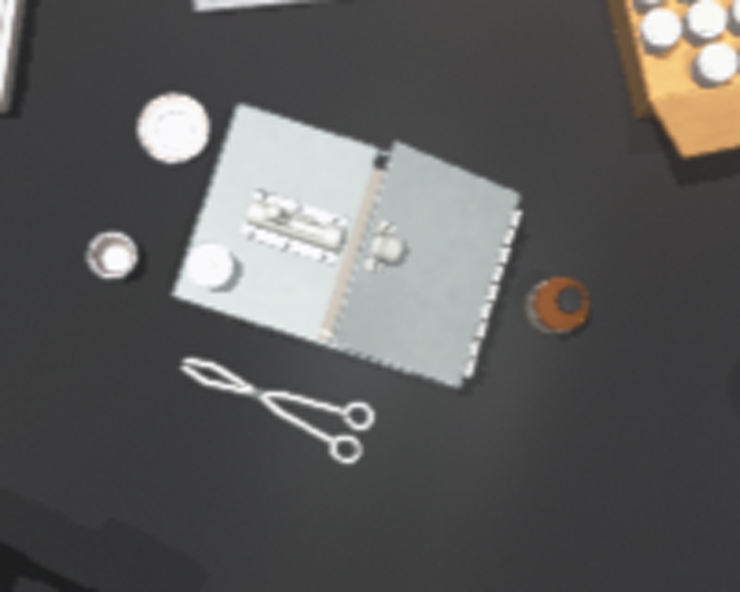

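View pics/b.png

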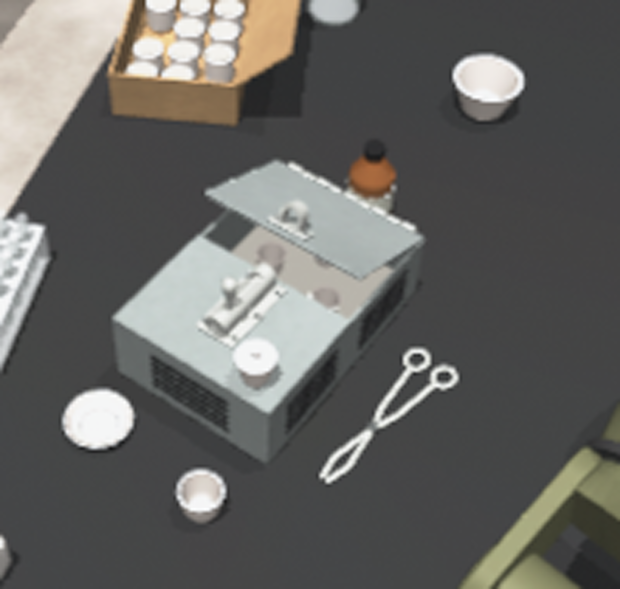

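View pics/side0.png

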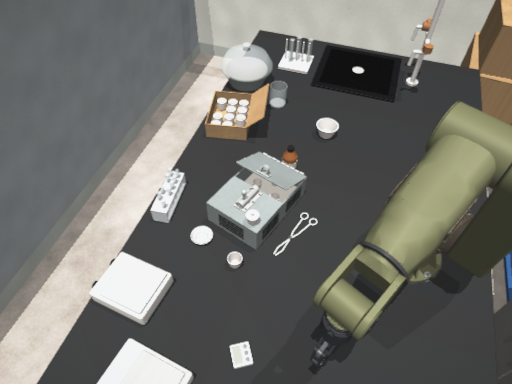

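```bash
python3 - <<'E'
from h import *
np.set_printoptions(precision=1,suppress=True)
for n in('top','side'):
    p=manip.camera(n)
    P,u,v=cloud(p)
    reg=(P[:,0]>380)&(P[:,0]<750)&(P[:,1]>-250)&(P[:,1]<220)
    k=reg&(P[:,2]>80)&(P[:,2]<130)
    h=np.histogram(P[k,2],bins=np.arange(80,130,2)); print(n,h[0])
    zc=h[1][h[0].argmax()]+1
    k=reg&(abs(P[:,2]-zc)<4)
    img=np.zeros(p['depth'].shape,np.uint8); img[v[k],u[k]]=1
    nl,lab,st,_=cv2.connectedComponentsWithStats(img); i=1+st[1:,4].argmax()
    kk=k&(lab[v,u]==i); Q=P[kk]
    print(zc,len(Q),cv2.minAreaRect(Q[:,:2].astype(np.float32)),cv2.boxPoints(cv2.minAreaRect(Q[:,:2].astype(np.float32))))
    np.save(n+'Q.npy',Q)
    for l in('slot_corner','knob','leaf_mid'):
        for q in manip.landmark_of(p,l)[:3]: print(l,q['confidence'],np.array(q['point']),px2w(p,*q['point']))
    for l in ('bolt','handle','leaf','knob'):
        for q in manip.masks_of(p,l)[:2]:
            C,_,_=cloud(p,q['pixels']); print('mask',l,q['confidence'],q['extent'],np.median(C,0),C.min(0),C.max(0))
E
```

```text
top [ 12  13  16   9  12   7   6   7   7  16  39 103 241 405 486 432 315 160
 101  75  68  59  58  82]
109 1464 ((581.7650146484375, 57.39159393310547), (158.92852783203125, 220.78665161132812), 71.95821380615234) [[452.2  16. ]
 [662.1 -52.4]
 [711.3  98.8]
 [501.4 167.1]]
slot_corner 0.9 [253.9 183. ] [563.3  21.  135.5]
slot_corner 0.51 [227.1 192.3] [524.8 123.8 153.3]
leaf_mid 0.79 [279.7 187.6] [543.4 -78.2 150.9]
mask handle 0.52 [216.9, 146.7, 96.8, 78.8] [552.2 -26.8 113.2] [ 403.  -221.4  -13.8] [735.  175.8 202.2]
mask leaf 0.93 [260.8, 158.0, 52.7, 68.8] [530.  -99.4 141.2] [ 408.6 -220.9   -5. ] [655.7  -1.4 202.2]
side [ 45  54  52  37  38  48  42  40  39  47  45  60 143 397 592 563 264 107
  61  40  44  53  45  43]
109 1656 ((578.497314453125, 49.08918762207031), (184.16822814941406, 223.72500610351562), 71.84597778320312) [[443.5  -3.6]
 [656.1 -73.3]
 [713.5 101.7]
 [500.9 171.4]]
slot_corner 0.84 [252.7 191.7] [560.7  22.8 137.5]
slot_corner 0.26 [259.2 208.3] [522.5  65.  109.7]
knob 0.42 [243.3 190.1] [582.4  60.1 180. ]
leaf_mid 0.88 [266.1 170.4] [534.7 -46.9 185.5]
leaf_mid 0.59 [234.7 262. ] [554.3 235.6   2.5]
mask bolt 0.56 [239.7, 189.6, 13.4, 14.7] [579.3  61.3 136.8] [563.4   8.5 121. ] [593.9  88.5 181.8]
mask handle 0.42 [317.1, 116.8, 20.6, 25.8] [ 393.6 -531.4   35.7] [ 346.2 -631.1  -10.3] [ 448.9 -458.3   59.4]
mask leaf 0.65 [238.8, 152.0, 66.7, 39.3] [526.2 -89.9 144.6] [ 410.  -198.7   28.5] [647.5   2.9 200.1]
mask knob 0.7 [273.3, 214.0, 42.7, 43.7] [391.   51.3   4.6] [324.4 -48.4  -8.2] [439.9 166.4  12.3]
mask knob 0.17 [237.5, 152.8, 70.0, 36.6] [529.7 -89.7 145.1] [ 412.2 -195.3   30.1] [649.9   1.1 200.1]
```

{"op": "arm_command", "data": {"deltas": [{"dx":26,"dy":-38,"dz":6,"twist":0},{"dx":26,"dy":-38,"dz":6,"twist":0},{"dx":26,"dy":-38,"dz":6,"twist":0},{"dx":26,"dy":-38,"dz":6,"twist":0},{"dx":26,"dy":-38,"dz":6,"twist":0},{"dx":26,"dy":-38,"dz":6,"twist":0},{"dx":26,"dy":-38,"dz":6,"twist":0},{"dx":26,"dy":-38,"dz":6,"twist":0},{"dx":26,"dy":-38,"dz":6,"twist":0},{"dx":26,"dy":-38,"dz":6,"twist":0},{"dx":26,"dy":-38,"dz":6,"twist":0},{"dx":20,"dy":-30,"dz":6,"twist":0},{"dx":0,"dy":0,"dz":0}], "gripper": 0}}

```text
invalid input
```

```bash
cat >> h.py <<'E'
def wcloud(p):
    d=p['depth']; v,u=np.nonzero(d>0); z=d[v,u]
    a=(u-p['cx'])/p['fx'];b=(v-p['cy'])/p['fy'];th=np.hypot(a,b);t=np.where(th>1e-6,np.tan(np.minimum(th,1.4))/np.maximum(th,1e-6),1)
    c=np.stack([a*t*z,b*t*z,z,np.ones_like(z)]); return (np.array(p['extrinsics'])@c)[:3].T,u,v
YAW=-np.radians(18.05); BO=np.array([557.3,-17.4])
X=np.array([np.cos(YAW),np.sin(YAW)]);Y=np.array([-X[1],X[0]])
def tobox(P):
    P=np.atleast_2d(P); d=P[:,:2]-BO; return np.c_[d@X,d@Y,P[:,2]]
E
python3 - <<'E'
from h import *
np.set_printoptions(precision=1,suppress=True)
s=manip.observe(); print(s['time'],s['tool_pos'],np.degrees(np.arctan2(s['tcp_rot'][1][1],s['tcp_rot'][0][1])),s['ft_force'],s['width'])
p=snap('wrist','w0.png'); print(p['fx'],p['cx'],np.array(p['extrinsics']))
P,u,v=wcloud(p); B=tobox(P)
np.savez('w0.npz',P=P,u=u,v=v)
k=(abs(B[:,0])<150)&(B[:,1]<200)&(B[:,1]>-200)&(abs(P[:,2]-110)<5)
print(k.sum()); 
if k.sum()>50:
  r=cv2.minAreaRect(P[k][:,:2].astype(np.float32)); print(r,cv2.boxPoints(r))
for l in('slot_corner','knob','leaf_mid','crucible_lidded'):
    for q in manip.landmark_of(p,l)[:2]:
        i=np.argmin((u-q['point'][0])**2+(v-q['point'][1])**2); print(l,q['confidence'],q['point'],P[i],B[i])
E
```

```text
2.0 [210.  508.3 231.3] 67.55418850888253 [-0.6  0.  -0.7] 85.42353353629885
297.3186396354542 252.99346336738816 [[  0.4   0.9   0.3 146.8]
 [  0.9  -0.4  -0.1 534.8]
 [ -0.    0.3  -1.  374.2]
 [  0.    0.    0.    1. ]]
0
```

View pics/w0.png

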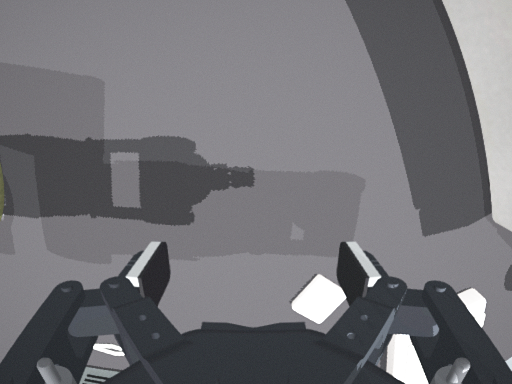

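{"op": "arm_command", "data": {"deltas": [{"dx":26,"dy":-38,"dz":6,"twist":0.006},{"dx":26,"dy":-38,"dz":6,"twist":0.006},{"dx":26,"dy":-38,"dz":6,"twist":0.006},{"dx":26,"dy":-38,"dz":6,"twist":0.006},{"dx":26,"dy":-38,"dz":6,"twist":0.006},{"dx":26,"dy":-38,"dz":6,"twist":0.006},{"dx":26,"dy":-38,"dz":6,"twist":0.006},{"dx":26,"dy":-38,"dz":6,"twist":0.006},{"dx":26,"dy":-38,"dz":6,"twist":0.006},{"dx":26,"dy":-38,"dz":6,"twist":0.006},{"dx":26,"dy":-38,"dz":6,"twist":0.006},{"dx":20,"dy":-30,"dz":6,"twist":0.006},{"dx":0,"dy":0,"dz":0,"twist":0}], "gripper": 0, "grip_force": 40}}

```text
time: 3.55
tool_pos: [523.0, 39.9, 306.4]
tcp_rot: [[0.003, 0.308, 0.951], [-0.0, 0.951, -0.308], [-1.0, 0.001, 0.003]]
ft_force: [-0.5, -0.4, 0.0]
width: 0.2
```

```bash

python3 - <<'E'
from h import *
np.set_printoptions(precision=1,suppress=True)
p=snap('wrist','w1.png'); print(p['fx'],p['cx'])
P,u,v=wcloud(p); B=tobox(P)
np.savez('w1.npz',P=P,u=u,v=v,im=p['image'])
k=(abs(B[:,0])<150)&(B[:,1]<200)&(B[:,1]>-200)&(abs(P[:,2]-110)<5)
print(k.sum(),np.median(P[k,2])); 
if k.sum()>50:
  r=cv2.minAreaRect(P[k][:,:2].astype(np.float32)); print(r,cv2.boxPoints(r))
for l in('slot_corner','knob','leaf_mid','crucible_lidded'):
    for q in manip.landmark_of(p,l)[:2]:
        i=np.argmin((u-q['point'][0])**2+(v-q['point'][1])**2); print(l,q['confidence'],q['point'],P[i],B[i])
E
```

```text
297.3186396354542 252.99346336738816
15206 110.37836202390605
((555.4619750976562, -21.290054321289062), (328.11053466796875, 218.6297149658203), 72.16439056396484) [[ 401.2 -144. ]
 [ 609.3 -210.9]
 [ 709.8  101.4]
 [ 501.6  168.4]]
slot_corner 0.7 [242.2, 219.2] [566.   13.4 135.4] [ -1.2  32.  135.4]
knob 0.82 [288.5, 230.8] [576.4  59.2 180.4] [ -5.6  78.8 180.4]
knob 0.72 [381.7, 140.3] [555.3 245.9   3.9] [-83.4 249.7   3.9]
leaf_mid 0.81 [163.5, 229.7] [534.1 -54.4 192.9] [-10.6 -42.3 192.9]
crucible_lidded 0.68 [324.2, 154.8] [520.6 117.9 150.6] [-76.9 117.3 150.6]
```

View pics/w1.png

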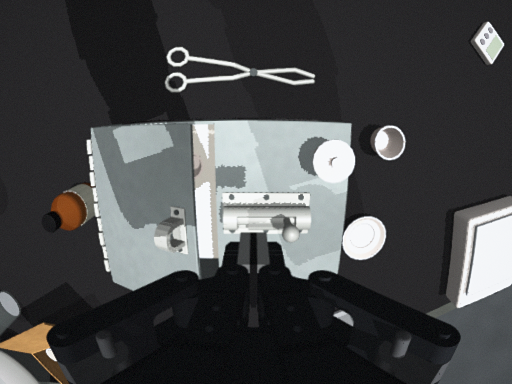

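```bash

python3 - <<'E'
from h import *
from scipy.optimize import least_squares
np.set_printoptions(precision=1,suppress=True)
d=np.load('w1.npz');P=d['P'];B=tobox(P)
k=(abs(B[:,0]+3)<22)&(B[:,1]>55)&(B[:,1]<110)&(P[:,2]>165)
Q=P[k];print(len(Q),Q.min(0),Q.max(0))
f=least_squares(lambda c:np.linalg.norm(Q-c,axis=1)-9,Q.mean(0)-[0,0,6],loss='soft_l1');print('knob',f.x,tobox(f.x),f.cost)
k=(abs(B[:,0])<25)&(B[:,1]>14)&(B[:,1]<70)&(P[:,2]>128)&(P[:,2]<143)
Q=B[k];print('barrel',len(Q),np.percentile(Q,[2,50,98],axis=0))
k=(B[:,0]<-60)&(B[:,0]>-100)&(P[:,2]>100)&(B[:,1]<10)
Q=B[k]
k2=Q[:,2]>118
l=np.polyfit(Q[k2,1],Q[k2,2],1);print('leaf ang',np.arctan(l[0]),'zero at',(110-l[1])/l[0],Q[k2].max(0))
k=(abs(B[:,0])<40)&(B[:,2]>195)&(B[:,1]<0); print('keeper top',k.sum(), np.median(B[k],0),B[k].min(0),B[k].max(0))
# deck extents
k=(abs(P[:,2]-110.4)<3)&(B[:,1]>20)&(B[:,1]<155); print(np.percentile(B[k],[0.5,99.5],axis=0))
k=(abs(P[:,2]-110.4)<3)&(abs(B[:,0]+60)<20)&(B[:,1]>0)&(B[:,1]<200); print(np.percentile(B[k],[0.5,99.8],axis=0))
E
```

```text
237 [574.   51.9 165.2] [590.1  69.5 183.1]
knob [582.8  60.5 173. ] [[  0.1  82.  173. ]] 24.963128999055613
barrel 1095 [[-13.8  15.2 129.5]
 [ -3.9  43.2 136.5]
 [ 10.1  68.9 141.6]]
leaf ang 1.1556756381255595 zero at -103.93131932870102 [-60.   10.  408.6]
keeper top 158 [ -0.1 -40.3 196.7] [-11.7 -48.9 195.1] [ 10.6 -36.1 199.4]
[[-109.4   20.8  108.4]
 [  87.   154.3  113.3]]
[[-79.7   0.5 108.3]
 [-40.2 155.9 112.2]]
```

{"op": "arm_command", "data": {"deltas": [{"dx":-12,"dy":-27,"dz":-30,"twist":0},{"dx":-12,"dy":-27,"dz":-35,"twist":0},{"dx":-12,"dy":-27,"dz":-35,"twist":0},{"dx":0,"dy":0,"dz":-20,"twist":0},{"dx":0,"dy":0,"dz":-10,"twist":0},{"dx":0,"dy":0,"dz":-10,"twist":0},{"dx":0,"dy":0,"dz":-10,"twist":0},{"dx":0,"dy":0,"dz":-10,"twist":0}]}}

```text
time: 4.6
tool_pos: [483.0, -31.5, 144.2]
tcp_rot: [[0.012, 0.291, 0.957], [0.0, 0.957, -0.291], [-1.0, 0.004, 0.011]]
ft_force: [0.7, 0.4, 1.3]
width: -0.1
```

{"op": "arm_command", "data": {"deltas": [{"dx":0,"dy":-3,"dz":-7,"twist":0},{"dx":0,"dy":-3,"dz":-7,"twist":0},{"dx":0,"dy":-2,"dz":-7,"twist":0},{"dx":0,"dy":0,"dz":-6,"twist":0}]}}

```text
time: 5.0
tool_pos: [483.6, -39.5, 115.5]
tcp_rot: [[0.013, 0.29, 0.957], [0.0, 0.957, -0.29], [-1.0, 0.004, 0.012]]
ft_force: [0.1, 1.2, 0.9]
width: -0.2
```

{"op": "arm_command", "data": {"deltas": [{"dx":0,"dy":0,"dz":-3,"twist":0},{"dx":0,"dy":0,"dz":-3,"twist":0},{"dx":0,"dy":0,"dz":-2,"twist":0}]}}

```text
time: 5.3
tool_pos: [483.9, -39.6, 109.3]
tcp_rot: [[0.014, 0.29, 0.957], [0.0, 0.957, -0.29], [-1.0, 0.004, 0.013]]
ft_force: [-23.1, 4.0, 47.7]
width: 0.2
```

{"op": "arm_command", "data": {"deltas": [{"dx":0,"dy":0,"dz":1,"twist":0},{"dx":0,"dy":0,"dz":1,"twist":0},{"dx":0,"dy":0,"dz":20,"twist":0},{"dx":0,"dy":0,"dz":40,"twist":0},{"dx":0,"dy":0,"dz":45,"twist":0},{"dx":8,"dy":30,"dz":10,"twist":0.006},{"dx":12,"dy":38,"dz":0,"twist":0.006},{"dx":12,"dy":38,"dz":0,"twist":0.006},{"dx":12,"dy":38,"dz":0,"twist":0}]}}

```text
time: 6.2
tool_pos: [527.7, 105.4, 231.8]
tcp_rot: [[0.015, 0.279, 0.96], [-0.0, 0.96, -0.279], [-1.0, 0.004, 0.014]]
ft_force: [0.9, -0.1, -0.2]
width: 0.0
```

```bash

python3 - <<'E'
from h import *
np.set_printoptions(precision=1,suppress=True)
s=manip.observe();print(s['time'],s['tool_pos'],tobox(s['tool_pos']),s['ft_force'])
p=snap('wrist','w2.png')
P,u,v=wcloud(p);B=tobox(P)
for a,b in((-5,-40),(-40,-80),(-80,-120)):
  for x in(-70,60):
    k=(abs(B[:,0]-x)<20)&(B[:,1]<a)&(B[:,1]>b)&(abs(P[:,2]-120)<40)
    print(a,b,x,k.sum(),np.median(B[k,2]))
for n in('side','top'):
    q=snap(n,n+'2.png');P,u,v=cloud(q);B=tobox(P)
    k=(abs(B[:,0])<100)&(B[:,1]<-35)&(B[:,1]>-80); print(n,np.median(B[k,2]))
a=cv2.imread('pics/side2.png')[100:290,170:370]
cv2.imwrite('pics/b2.png',cv2.resize(a,None,fx=3.1,fy=3.1,interpolation=2))
E
```

```text
6.2 [527.7 105.4 231.8] [[-66.2 107.6 231.8]] [ 0.9 -0.1 -0.2]
-5 -40 -70 1241 110.21021282050651
-5 -40 60 370 110.22851397875627
-40 -80 -70 1212 110.25436851375383
-40 -80 60 733 110.0908708919427
-80 -120 -70 1014 110.19612960581134
-80 -120 60 684 110.15369397180993
side 109.13816271751477
top 108.48588721431224
```

View pics/w2.png

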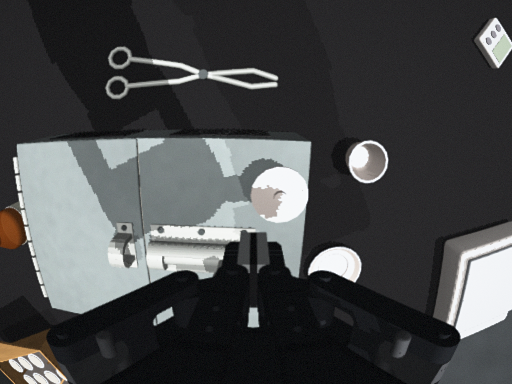

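View pics/b2.png

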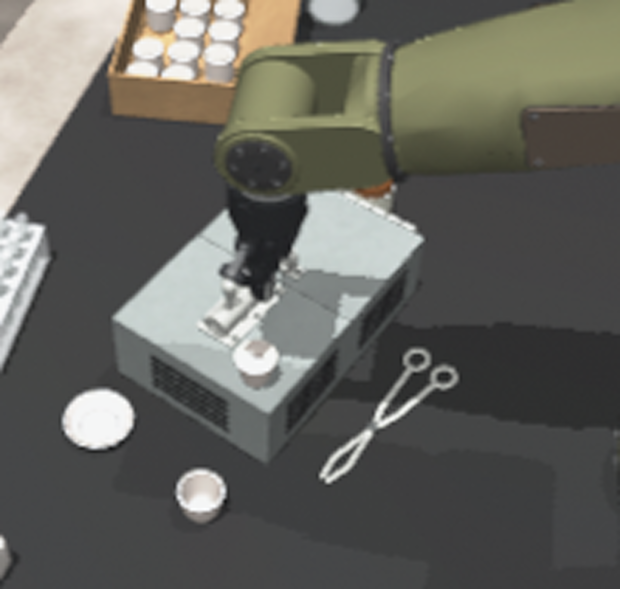

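{"op": "arm_command", "data": {"deltas": [{"dx":30,"dy":-3,"dz":0,"twist":-0.011},{"dx":20,"dy":-3,"dz":0,"twist":-0.011},{"dx":15,"dy":-3,"dz":0,"twist":-0.011},{"dx":0,"dy":0,"dz":0,"twist":0}]}}

```text
time: 6.75
tool_pos: [593.5, 93.5, 229.9]
tcp_rot: [[0.012, 0.31, 0.951], [-0.002, 0.951, -0.31], [-1.0, 0.002, 0.011]]
ft_force: [-1.0, 0.1, 0.6]
width: -0.1
```

{"op": "arm_command", "data": {"deltas": [{"dx":0,"dy":0,"dz":-40,"twist":0},{"dx":0,"dy":0,"dz":-25,"twist":0},{"dx":0,"dy":0,"dz":-9,"twist":0},{"dx":-2,"dy":-6,"dz":0,"twist":0},{"dx":-2,"dy":-6,"dz":0,"twist":0},{"dx":-2,"dy":-6,"dz":0,"twist":0},{"dx":-2,"dy":-6,"dz":0,"twist":0}]}}

```text
time: 7.45
tool_pos: [583.5, 65.4, 157.2]
tcp_rot: [[0.016, 0.311, 0.95], [-0.001, 0.95, -0.311], [-1.0, 0.004, 0.015]]
ft_force: [0.4, 2.7, -1.6]
width: -0.2
```

{"op": "arm_command", "data": {"deltas": [{"dx":-2,"dy":-6,"dz":0,"twist":0},{"dx":-2,"dy":-6,"dz":0,"twist":0},{"dx":-2,"dy":-6,"dz":0,"twist":0}]}}

```text
time: 7.75
tool_pos: [577.3, 45.8, 158.8]
tcp_rot: [[0.018, 0.311, 0.95], [-0.001, 0.95, -0.311], [-1.0, 0.005, 0.017]]
ft_force: [0.8, 2.0, -0.5]
width: -0.3
```

{"op": "arm_command", "data": {"deltas": [{"dx":-1,"dy":-2,"dz":0,"twist":0},{"dx":-1,"dy":-2,"dz":0,"twist":0}]}}

```text
time: 7.95
tool_pos: [575.3, 40.7, 159.1]
tcp_rot: [[0.019, 0.312, 0.95], [-0.001, 0.95, -0.312], [-1.0, 0.005, 0.018]]
ft_force: [2.0, 2.3, -0.8]
width: -0.0
```

{"op": "arm_command", "data": {"deltas": [{"dx":-1,"dy":-2,"dz":0,"twist":0}]}}

```text
time: 8.05
tool_pos: [574.3, 38.6, 159.2]
tcp_rot: [[0.019, 0.312, 0.95], [-0.001, 0.95, -0.312], [-1.0, 0.005, 0.018]]
ft_force: [1.8, 2.2, -1.1]
width: -0.1
```

{"op": "arm_command", "data": {"deltas": [{"dx":-0.6,"dy":-1.8,"dz":-1,"twist":0},{"dx":-0.6,"dy":-1.8,"dz":-1,"twist":0}]}}

```text
time: 8.25
tool_pos: [573.3, 34.9, 157.7]
tcp_rot: [[0.02, 0.311, 0.95], [-0.001, 0.95, -0.311], [-1.0, 0.006, 0.019]]
ft_force: [0.6, 1.8, 2.1]
width: 0.1
```

{"op": "arm_command", "data": {"deltas": [{"dx":-0.6,"dy":-1.8,"dz":0,"twist":0}]}}

```text
time: 8.35
tool_pos: [572.8, 33.2, 157.7]
tcp_rot: [[0.021, 0.311, 0.95], [-0.0, 0.95, -0.311], [-1.0, 0.006, 0.02]]
ft_force: [2.1, 9.0, 0.5]
width: -0.3
```

{"op": "arm_command", "data": {"deltas": [{"dx":-0.5,"dy":-1.5,"dz":0,"twist":0}]}}

```text
time: 8.45
tool_pos: [572.5, 32.7, 157.9]
tcp_rot: [[0.022, 0.311, 0.95], [0.002, 0.95, -0.311], [-1.0, 0.008, 0.02]]
ft_force: [4.9, 15.4, 0.4]
width: 0.3
```

```bash

python3 - <<'E'
from h import *
from scipy.optimize import least_squares
np.set_printoptions(precision=1,suppress=True)
s=manip.observe();print(s['time'],s['tool_pos'],tobox(s['tool_pos']),s['ft_force'])
p=snap('wrist','w3.png')
P,u,v=wcloud(p);B=tobox(P)
k=(abs(B[:,0])<30)&(B[:,1]>15)&(B[:,1]<41)&(P[:,2]>160)&(P[:,2]<186)
Q=P[k];print(len(Q))
if len(Q)>20:
  f=least_squares(lambda c:np.linalg.norm(Q-c,axis=1)-9,Q.mean(0)-[0,0,6],loss='soft_l1');print('knob',f.x,tobox(f.x),f.cost)
q=snap('side','side3.png')
a=q['image'][130:250,190:320,::-1]
cv2.imwrite('pics/b3.png',cv2.resize(a,None,fx=4.5,fy=4.5,interpolation=2))
E
```

```text
8.45 [572.5  32.7 157.9] [[ -1.   52.3 157.9]] [ 4.9 15.4  0.4]
1016
knob [566.9  13.1 172.9] [[ -0.3  32.  172.9]] 587.7534769682815
```

View pics/w3.png

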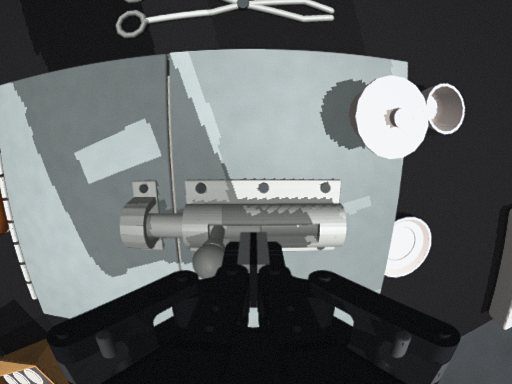

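View pics/b3.png

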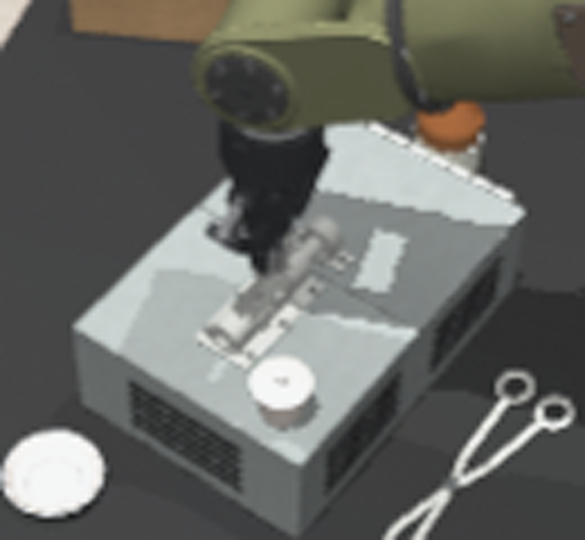

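{"op": "arm_command", "data": {"deltas": [{"dx":2,"dy":6,"dz":0,"twist":0},{"dx":0.5,"dy":1.5,"dz":0,"twist":0},{"dx":-16,"dy":5,"dz":0,"twist":0},{"dx":-16,"dy":5,"dz":0,"twist":0},{"dx":-4,"dy":-12,"dz":-3,"twist":0},{"dx":-4,"dy":-12,"dz":-3,"twist":0},{"dx":0,"dy":0,"dz":0,"twist":0}]}}

```text
time: 9.25
tool_pos: [533.5, 24.3, 150.5]
tcp_rot: [[0.019, 0.31, 0.951], [-0.0, 0.951, -0.31], [-1.0, 0.006, 0.018]]
ft_force: [0.4, 0.1, -0.1]
width: -0.3
```

```bash

python3 - <<'E'
from h import *
s=manip.observe();print(s['time'],s['tool_pos'],tobox(s['tool_pos']),s['ft_force'])
E
```

```text
9.25 [533.489836   24.2836063 150.4762468] [[-35.55391543  32.25470572 150.4762468 ]] [ 0.41782101  0.13310749 -0.11305142]
```

{"op": "arm_command", "data": {"deltas": [{"dx":9.5,"dy":-3.1,"dz":0,"twist":0},{"dx":5.7,"dy":-1.9,"dz":0,"twist":0},{"dx":5.7,"dy":-1.9,"dz":0,"twist":0},{"dx":5.7,"dy":-1.9,"dz":0,"twist":0}]}}

```text
time: 9.65
tool_pos: [563.0, 13.9, 150.4]
tcp_rot: [[0.019, 0.312, 0.95], [-0.0, 0.95, -0.312], [-1.0, 0.006, 0.018]]
ft_force: [-1.4, 0.6, -0.8]
width: -0.1
```

{"op": "arm_command", "data": {"deltas": [{"dx":5.7,"dy":-1.9,"dz":0,"twist":0},{"dx":5.7,"dy":-1.9,"dz":0,"twist":0}]}}

```text
time: 9.85
tool_pos: [575.5, 10.0, 150.1]
tcp_rot: [[0.018, 0.311, 0.95], [-0.0, 0.95, -0.311], [-1.0, 0.006, 0.017]]
ft_force: [-0.4, 0.1, 0.8]
width: 0.1
```

{"op": "arm_command", "data": {"deltas": [{"dx":5.7,"dy":-1.9,"dz":0,"twist":0},{"dx":5.7,"dy":-1.9,"dz":0,"twist":0}]}}

```text
time: 10.05
tool_pos: [587.7, 6.0, 149.7]
tcp_rot: [[0.017, 0.311, 0.95], [-0.0, 0.95, -0.311], [-1.0, 0.005, 0.017]]
ft_force: [-0.7, 0.4, -1.4]
width: -0.1
```

```bash

python3 - <<'E'
from h import *
s=manip.observe();print(s['time'],s['tool_pos'],tobox(s['tool_pos']),s['ft_force'])
E
```

```text
10.05 [587.71701603   6.04486252 149.73828862] [[ 21.65577146  31.71567444 149.73828862]] [-0.71307592  0.40203422 -1.43109665]
```

{"op": "arm_command", "data": {"deltas": [{"dx":-1.9,"dy":0.6,"dz":5,"twist":0},{"dx":0,"dy":0,"dz":28,"twist":0},{"dx":0,"dy":0,"dz":0,"twist":0}]}}

```text
time: 10.35
tool_pos: [586.5, 6.4, 184.2]
tcp_rot: [[0.018, 0.311, 0.95], [-0.0, 0.95, -0.311], [-1.0, 0.005, 0.017]]
ft_force: [-0.1, 0.5, -0.0]
width: -0.0
```

```bash

python3 - <<'E'
from h import *
np.set_printoptions(precision=1,suppress=True)
s=manip.observe();print(s['time'],s['tool_pos'],tobox(s['tool_pos']),s['ft_force'])
p=snap('wrist','w4.png')
q=snap('side','side4.png')
a=q['image'][130:250,190:320,::-1]
cv2.imwrite('pics/b4.png',cv2.resize(a,None,fx=4.5,fy=4.5,interpolation=2))
for n,p,f in(('w',p,wcloud),('s',q,cloud)):
  P,u,v=f(p);B=tobox(P)
  k=(B[:,0]>18)&(B[:,0]<65)&(B[:,1]>15)&(B[:,1]<50)&(P[:,2]>125)&(P[:,2]<172)
  print(n,k.sum(),B[k].min(0) if k.any() else 0,B[k].max(0)if k.any() else 0,np.median(B[k],0))
E
```

```text
10.35 [586.5   6.4 184.2] [[ 20.4  31.7 184.2]] [-0.1  0.5 -0. ]
w 251 [ 18.1  25.5 137.6] [ 31.   37.6 148.7] [ 24.9  31.5 143.2]
s 31 [ 19.4  26.3 134.4] [ 45.4  40.7 156.3] [ 33.9  34.5 148.6]
```

View pics/w4.png

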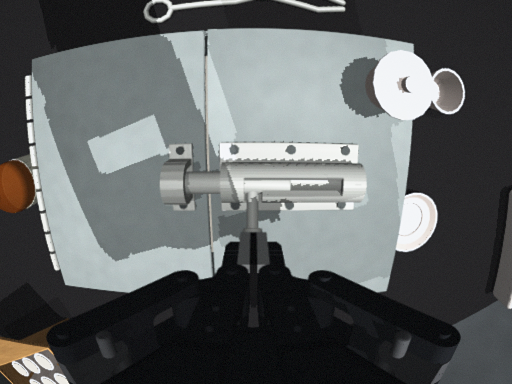

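View pics/b4.png

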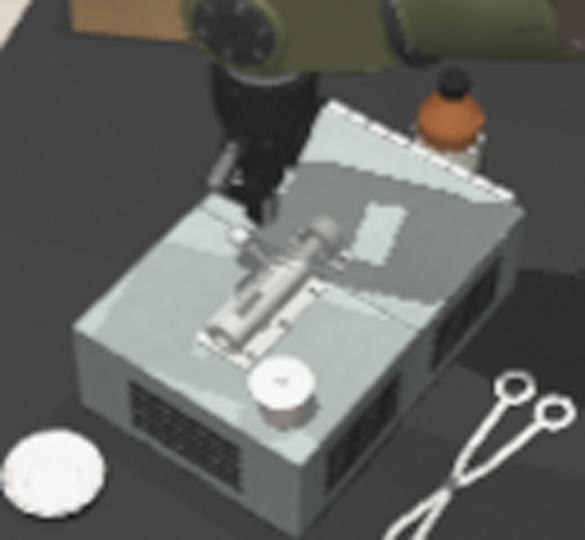

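{"op": "arm_command", "data": {"deltas": [{"dx":12,"dy":-3.5,"dz":0,"twist":0},{"dx":12,"dy":-3.5,"dz":0,"twist":0},{"dx":0,"dy":0,"dz":-12,"twist":0},{"dx":0,"dy":0,"dz":-8,"twist":0},{"dx":0,"dy":0,"dz":-6,"twist":0},{"dx":0,"dy":0,"dz":-5,"twist":0}]}}

```text
time: 11.05
tool_pos: [607.6, -0.2, 145.0]
tcp_rot: [[0.01, 0.311, 0.95], [0.0, 0.95, -0.311], [-1.0, 0.003, 0.01]]
ft_force: [1.5, -0.2, 0.5]
width: -0.1
```

{"op": "arm_command", "data": {"deltas": [{"dx":0,"dy":0,"dz":-4,"twist":0},{"dx":0,"dy":0,"dz":-3,"twist":0}]}}

```text
time: 11.25
tool_pos: [608.6, -0.1, 140.8]
tcp_rot: [[0.015, 0.311, 0.95], [-0.0, 0.951, -0.311], [-1.0, 0.004, 0.015]]
ft_force: [-11.0, 2.0, 32.4]
width: -0.1
```

{"op": "arm_command", "data": {"deltas": [{"dx":0,"dy":0,"dz":-2,"twist":0}]}}

```text
time: 11.35
tool_pos: [608.7, 0.2, 141.4]
tcp_rot: [[0.017, 0.31, 0.95], [-0.0, 0.951, -0.311], [-1.0, 0.005, 0.017]]
ft_force: [-14.2, 2.2, 24.8]
width: -0.1
```

{"op": "arm_command", "data": {"deltas": [{"dx":0,"dy":0,"dz":1,"twist":0},{"dx":0,"dy":0,"dz":20,"twist":0},{"dx":0,"dy":0,"dz":40,"twist":0},{"dx":-15,"dy":20,"dz":40,"twist":0},{"dx":-30,"dy":35,"dz":10,"twist":0},{"dx":-30,"dy":35,"dz":0,"twist":0},{"dx":-30,"dy":35,"dz":0,"twist":0},{"dx":-30,"dy":35,"dz":0,"twist":0},{"dx":0,"dy":0,"dz":0,"twist":0}]}}

```text
time: 12.25
tool_pos: [465.4, 164.9, 256.2]
tcp_rot: [[0.018, 0.312, 0.95], [0.002, 0.95, -0.313], [-1.0, 0.007, 0.016]]
ft_force: [-0.0, -0.1, -0.4]
width: -0.2
```

```bash

python3 - <<'E'
from h import *
from scipy.optimize import least_squares
np.set_printoptions(precision=1,suppress=True)
s=manip.observe();print(s['time'],s['tool_pos'],s['ft_force'])
p=snap('wrist','w5.png')
q=snap('side','side5.png');t=snap('top','top5.png')
a=q['image'][130:250,190:320,::-1]
cv2.imwrite('pics/b5.png',cv2.resize(a,None,fx=4.5,fy=4.5,interpolation=2))
for n,p,f in(('w',p,wcloud),('s',q,cloud),('t',t,cloud)):
  P,u,v=f(p);B=tobox(P)
  k=(B[:,0]>33)&(B[:,0]<65)&(B[:,1]>15)&(B[:,1]<50)&(P[:,2]>125)&(P[:,2]<172)
  Q=B[k];print(n,len(Q))
  if len(Q)>8:
    g=least_squares(lambda c:np.linalg.norm(Q-c,axis=1)-9,Q.mean(0)-[0,0,6],loss='soft_l1').x; print(Q.max(0),g,'angle',np.arctan2(g[0],g[2]-127))
  k=(abs(B[:,0]+70)<25)&(B[:,1]<-5)&(B[:,1]>-40)&(abs(B[:,2]-120)<40);print('leaf z',np.median(B[k,2]))
E
```

```text
12.25 [465.4 164.9 256.2] [-0.  -0.1 -0.4]
w 0
leaf z 110.1441272394793
s 21
[ 50.3  43.  145.8] [ 42.1  33.  136.6] angle 1.3469204888662212
leaf z 109.01026957021554
t 18
[ 53.3  38.8 147.6] [ 44.1  30.3 136. ] angle 1.3693498780697402
leaf z 108.2467310766981
```

View pics/w5.png

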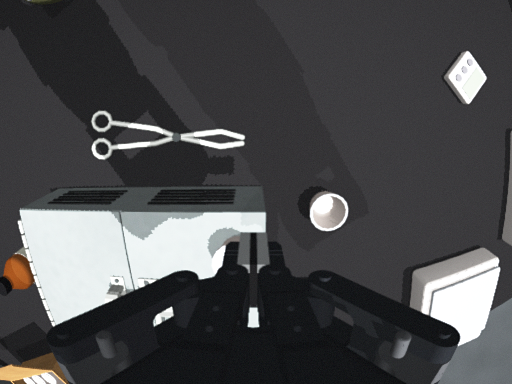

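View pics/b5.png

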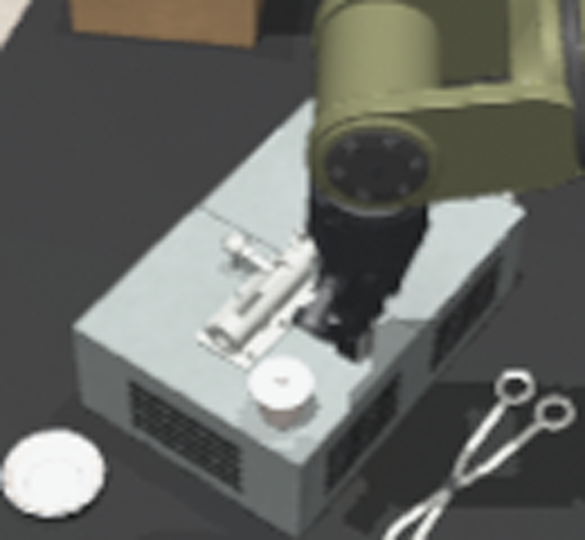

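```bash
python3 -c "
from rig import manip
print(manip.sign_off()); print(manip.observe()['ft_force'])"
```

```text
the job is handed in; nothing more can be done
None
the job is handed in; nothing more can be done
```

I shut the lid, pushed the bolt home through the keeper, folded the handle over until it stopped, and handed the job in at about 12.4 s. The sign-off gave no verdict, so the results below rest on my own last checks.

- **Lid:** I pressed it down with the closed fingertips beside the keeper. The last camera readings put its free-edge area at 108–110 mm against the 110 mm deck.
- **Bolt:** I pushed it by the knob until the force rose to about 16 N at the end stop. The wrist picture shows it through the keeper. With the bolt fully home the knob should sit at y = 33 mm. It measured 32 mm then, and 33 mm (side camera) and 30 mm (top camera) after folding, so the two cameras differ by about 3 mm.
- **Handle:** I pushed it sideways to about 1.0 rad, then pressed it down until it stopped at roughly 30 N. It measured 1.35 rad (side camera) and 1.37 rad (top camera), against a required 1.25. The wrist camera's last view did not show the knob.
- **Surroundings:** The lidded crucible, tongs and dish look unmoved in the pictures. I did not measure their positions again. The arm ended clear of everything, with near-zero force.
- **Hard press:** While shutting the lid, the fingertip force reached about 50 N for one step before I backed off. The 40 N limit is worded for the arm and gripper body. I took that to exclude the fingertips, but I can't confirm it.

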